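# Sweep the plywood offcuts off the assembly board

## Robot

A 6-joint arm with a two-finger parallel gripper is mounted at the origin on the work surface. World frame = base frame: x ahead of the robot, y to its left, z up, the work surface at z = 0. Lengths are in m, angles in rad, forces in N, time in s.
With the tool pointing down it reaches from about 0.35 to 0.975 m from the base axis. Payload 7.1 kg.
Tool frame: the origin (TCP) lies on the centre line of the jaws, within the pads' length; the fingertips stand 22 mm ahead of it and the grasp point (between the pads) lies 3 mm ahead of it; z points along the fingers, y is the line along which they close (so a half turn about z gives the same grasp; the last joint's range is limited). The gripper opens to 88 mm and grips with 3 to 60 N. Pads are 20 mm wide; open, the fingers measure 115 mm over their backs; the gripper's body (75 mm by 178 mm) begins 61 mm behind the grasp point.
Start: joints at [1.094, 0.423, 1.63, -0, 1.089, -0.019], TCP at [0.276, 0.561, 0.245] pointing down, gripper open.
Joint ranges: [-3, 3], [-0.9, 2.11], [0.09, 2.58], [-1.31, 4.45], [0.11, 2.69], [-2.54, 2.54]. Speed limits (rad/s): [2.39, 2.39, 3.01, 3.14, 3.14, 3.14].

## Interface

Orientations are given as a unit quaternion [x, y, z, w].
In Python, from station import * gives the robot as it stands.
- The arm moves only by the shell command python3 -m crank 'ROWS' [FORCE]. ROWS is JSON, a list of rows, each an object with "translation": the shift along the tool's x, y, z normalised to -1 to 1, where 1 is 100 mm, a list of three; "rotation": the turn, a rotation vector about the tool's x, y, z normalised to -1 to 1, where 1 is 90 degrees, a list of three; "gripper": the opening in per cent of the stroke, from 0 (shut) to 100 (fully open). In form: [{"translation": [dx, dy, dz], "rotation": [ax, ay, az], "gripper": gripper}, ...]. A call has exactly 5 rows; each row is the pose to reach, as a shift and turn from the pose commanded when the call began, along the tool's axes at that moment; what a row does not reach only later rows make up. A row lasts 1/8 s, in which the tool goes at most 62.5 mm and 10.7 degrees, less where a joint would pass 70% of its speed; a pose out of reach is approached as far as the arm can. A call with a number of a shift or a turn outside -1 to 1 is refused whole. A call with a gripper value outside its range is refused whole. The fingers move at their own pace and stop on an object; FORCE is the grip in N (left out, the last holds). Time passes only in rows, so rows that repeat a pose let the fingers close, or fill a call up. It gives the time, the measured TCP pose, the force, the opening and the grip force at its end, in the units of the state.
- get_obs(): the state, without advancing time (a new reading comes with each control period).
- get_image(name): name is "scene" or "top" or "wrist"; returns a dict with "color" (480x640x3 uint8, red, green, blue), "range_z" (480x640 float32, m along the optical axis (not along the pixel's ray), 0 where there is no reading), "K" (3x3 intrinsics, pixels), "camera_from_world" (4x4, takes a point from world to camera coordinates). Camera axes: x right, y down, z forward; pixel columns grow to the right and rows downward; lengths in m; the calibration is good to about 2 mm. The wrist camera is an equidistant fisheye: a pixel r from the principal point sees the ray r / f radians off the axis. A picture is of the moment at which its call begins.
- sign_off(): hands the job in; it is judged then, once.
Trained networks look in a picture, given as the dict that the camera call returned (one of the last four; its "shot" number tells which), for a name from the list of things; names that differ only in an ending like _2 or _b are one class to them, and where a whole thing is asked for, a point or a joint stands for the part that bears it (a point fixed in the world has none). Each returns a list of dicts, best first, with "score" (0 to 1); they miss things now and then, are a little off and sometimes report something else, mostly with a low value. They report only what shows in the picture. A call takes as long as a camera call.
- spot_in(picture, name): "at" ([x, y, z] in m, in world coordinates, good to about 4 mm: the middle of the surface that is visible of it).
- regions_of(picture, name): "mask" (480x640 bool, what is visible of it).
The state is a dict: "time": time; "joints": joint angles; "qvel": joint speeds; "joint_efforts": joint torques, N m; "tool_pos": TCP position; "tool_rot": TCP orientation; "force": force on the tool from outside, world axes, zero at the start; "torque": the same for the moment, N m; "finger_gap": opening from 0.0 (shut) to 1.0 (fully open); "grip_force": force on a finger pad.
Only numpy, scipy, OpenCV 4.12 (cv2) and the standard library are available. Lean on these libraries where they do the work, as an engineer would, in place of code of your own. Each camera call takes 0.05 s, during which the arm holds its last target. There are 200 camera calls.

## Task

Clear the assembly board: take the wooden scraper block by its grip and sweep the four loose plywood offcuts along the board, between the two finished models, over the edge into the grey tray. Push the offcuts only with the block, never with the fingers, and leave the two models standing where they are. Then stand the scraper block back, foot down, squarely in the middle of its cork pad and let go.

Things in the scene. Friction and masses are not known exactly. Their poses are not given: they have to be found in the camera images.
- board_top (a point): Centre of the top face of the assembly board, a fixed white-topped plywood slab 360 mm along its x by 260 mm along its y, 60 mm high. The offcuts lie on it near its middle; the models stand on it near its two x ends, leaving a clear lane along its y at least 150 mm wide and centred on the board. The tray lies beyond one y end of it and the cork pad beyond the other; which is which varies: read their positions. Table-top level is 60 mm below.
- tray_in (a point): Centre of the inner floor of the fixed grey plastic tray, open at the top, 260 mm along its x by 160 mm along its y by 52 mm high, walls 4 mm, floor 4 mm. Its axes are parallel to the board's. It stands 3 mm off a y end of the board, its rim 8 mm below the board's top.
- pad_top (a point): Centre of the top of the fixed cork pad, 200 mm along its x by 110 mm along its y, 4 mm thick, lying on the table beyond the other y end of the board, 28 mm off it. Its axes are parallel to the board's. The scraper block starts standing on it.
- scraper_grip (a point): Centre of the grip of the loose wooden scraper block, 55 mm above the block's underside. The foot is 130 mm along its x by 36 mm along its y by 25 mm high; the grip is an upright ridge centred on it, 90 mm along x by 22 mm thick along y, from 25 to 85 mm above the underside: to be pinched across its y, from above. Mass 0.14 to 0.28 kg. Its long x lies roughly along the pad's x at the start.
- chip1: Loose plywood offcut, a plain strip 26 x 70 mm (along its x, y), 10 mm thick, about 14 g, lying flat on the board, its y roughly along the board's y. Origin: centre of its underside.
- chip2: Loose plywood offcut, an L, 26 x 66 mm (along its x, y), 10 mm thick, about 14 g, lying flat on the board, its y roughly along the board's y. Origin: centre of its underside.
- chip3: Loose plywood offcut, a T, 26 x 66 mm (along its x, y), 10 mm thick, about 14 g, lying flat on the board, its y roughly along the board's y. Origin: centre of its underside.
- chip4: Loose plywood offcut, a plain strip 24 x 60 mm (along its x, y), 10 mm thick, about 14 g, lying flat on the board, its y roughly along the board's y. Origin: centre of its underside.
- stool: Finished plywood stool model, 64 x 64 mm, 69 mm high, four thin legs, standing on the board beside the lane at one of its x ends. Loose, 120 g, to be left alone. Origin: centre of its underside.
- tower: Finished plywood shelf-tower model, 60 x 60 mm, 75 mm high, standing on the board beside the lane at the other x end. Loose, 120 g, to be left alone. Origin: centre of its underside.

How it is judged:
By the outcome, as a careful person would: the job done as asked, in the order asked, and still so for the second after the job is handed in, with the robot touching nothing.
It also fails if it takes over 48 s, if anything falls off the work surface, if the arm or the gripper's body presses on something with over 40 N, if the wrist force passes 120 N, or if a joint passes its speed limit or range.

## Working session

There is one attempt and no reset: what is moved stays moved. The work goes in short steps, Python scripts to look and compute and a shell command to move; the robot and the scene stay as the last step left them, time stands still between calls to the robot, and variables do not carry over. Pictures are saved under pics/ and viewed, at most 10 in all, crops included, and the job is handed in when it is done.

```bash
mkdir -p pics; ls
cat > h.py <<'E'
from station import *
import numpy as np, cv2
from scipy.spatial.transform import Rotation as R
def save(p,n): cv2.imwrite(f'pics/{n}.png',p['color'][:,:,::-1])
def cloud(p):
    K=p['K'];z=p['range_z'];v,u=np.mgrid[:480,:640]
    c=np.stack([(u-K[0,2])/K[0,0]*z,(v-K[1,2])/K[1,1]*z,z,np.ones_like(z)],-1)
    w=c@np.linalg.inv(p['camera_from_world']).T
    w=w[...,:3]; w[z<=0]=np.nan
    return w
E
python3 - <<'E'
from h import *
p=get_image('top');save(p,'top0');q=get_image('scene')
save(q,'sc0')
W=cloud(p)
for n in 'board_top tray_in pad_top scraper_grip chip1 chip2 chip3 chip4 stool tower'.split():
  for nm,im in (('top',p),('scene',q)):
    print(n,nm,[(np.round(r['at'],3).tolist(),round(r['score'],2)) for r in spot_in(im,n)[:3]])
  r=regions_of(p,n)
  if r:
    m=r[0]['mask'];P=W[m];P=P[~np.isnan(P[:,0])]
    if len(P)>10:
      zt=np.percentile(P[:,2],90);T=P[P[:,2]>zt-.008]
      rc=cv2.minAreaRect(T[:,:2].astype(np.float32)*1000)
      print('   mask',m.sum(),'ztop',zt.round(3),'rect',np.round(rc[0],1),np.round(rc[1],1),round(rc[2],1))
o=get_obs();print(o)
E
```

```text
pics
board_top top [([0.514, 0.02, 0.06], 0.77)]
board_top scene [([0.629, 0.035, 0.066], 0.86), ([0.674, -0.018, 0.112], 0.21)]
   mask 21747 ztop 0.063 rect [529.3  15.9] [260.4 361.1] 74.3
tray_in top [([0.468, -0.197, 0.006], 0.88)]
tray_in scene [([0.452, -0.224, 0.012], 0.96)]
   mask 11810 ztop 0.044 rect [ 471.3 -187.6] [164.3 260.4] 74.3
pad_top top [([0.562, 0.215, 0.003], 0.72)]
pad_top scene [([0.62, 0.221, 0.006], 0.8)]
   mask 3911 ztop 0.007 rect [586.9 220.7] [113.8 204. ] 74.2
scraper_grip top [([0.59, 0.214, 0.049], 0.65)]
scraper_grip scene [([0.628, 0.212, 0.046], 0.89)]
   mask 1522 ztop 0.091 rect [601.2 218.1] [23.1 90.4] 60.6
chip1 top [([0.548, -0.038, 0.069], 0.93), ([0.504, 0.061, 0.066], 0.89), ([0.569, 0.05, 0.068], 0.83)]
chip1 scene [([0.506, 0.063, 0.072], 0.87), ([0.57, 0.05, 0.068], 0.74)]
   mask 348 ztop 0.073 rect [509.1  63.8] [64.  26.1] 58.5
chip2 top [([0.548, -0.038, 0.069], 0.93), ([0.504, 0.061, 0.066], 0.89), ([0.569, 0.05, 0.068], 0.83)]
chip2 scene [([0.506, 0.063, 0.072], 0.87), ([0.57, 0.05, 0.068], 0.74)]
   mask 348 ztop 0.073 rect [
[... 787 characters left out ...]
3] 77.7
{'time': 1.6, 'joints': array([ 1.09402065e+00,  4.23113211e-01,  1.62990215e+00,  1.42412347e-05,
        1.08860506e+00, -1.89549324e-02]), 'qvel': array([ 0.00038121,  0.00090115, -0.00200033,  0.00122777,  0.00011662,
        0.00163382]), 'joint_efforts': array([-4.41944057e-04, -5.44569182e+01, -2.74040705e+01,  6.44195918e-02,
        1.69558567e-02, -2.22432197e-05]), 'tool_pos': array([0.27618588, 0.56064418, 0.24466596]), 'tool_rot': array([ 2.26919671e-01,  9.73913478e-01, -1.19103789e-05, -9.52171825e-06]), 'force': array([-0.16743515, -0.82537988,  0.22488319]), 'torque': array([-0.01985289, -0.01679935, -0.02933182]), 'grip_force': 0.0, 'finger_gap': 1.0003838836500418}
```

View pics/top0.png

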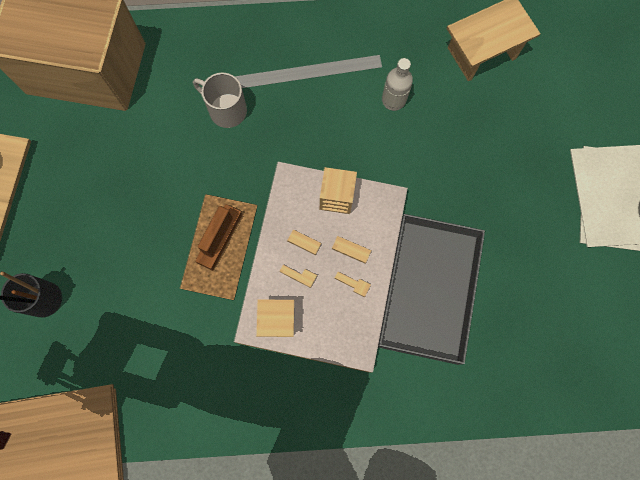

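View pics/sc0.png

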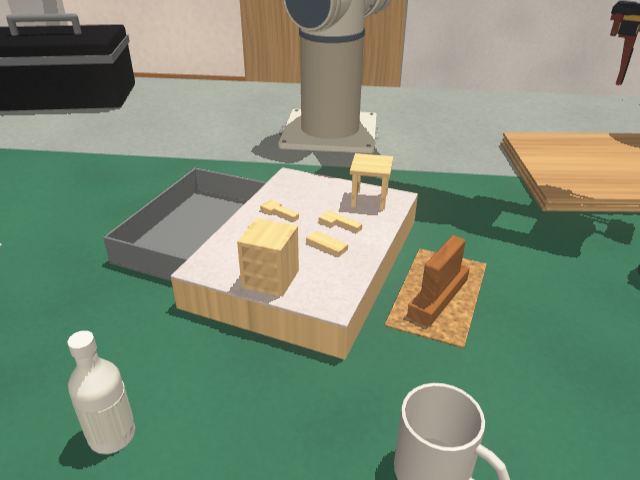

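Top view: the pad with scraper (219,235) is to the left (+y), the board is in the middle, and the tray (433,288) is to the right. The tower (339,190) and stool (276,318) flank four chips at (304,242), (351,249), (299,275) and (352,283). Sizes and the 213 mm pitches agree with the given dimensions.

```bash
cat >> h.py <<'E'
BC=np.array([.5293,.0159]);a=np.radians(74.3);EY=np.array([np.cos(a),np.sin(a)]);EX=np.array([EY[1],-EY[0]])
def tob(w): d=np.asarray(w)[...,:2]-BC; return np.stack([d@EX,d@EY],-1)*1000
def rows(tx,yaw):  # target pos, tool-y heading deg
    o=get_obs();r=R.from_quat(o['tool_rot']);d=r.inv().apply(np.array(tx)-o['tool_pos'])
    y=r.apply([0,1,0]);h=np.degrees(np.arctan2(y[1],y[0]))
    print('trans',np.round(d*10,3),'turn z',round(-(yaw-h)/90,4),'heading',round(h,2))
def things(p,lo,hi):
    W=cloud(p);b=tob(W);m=(W[...,2]>lo)&(W[...,2]<hi)&(abs(b[...,0])<185)&(abs(b[...,1])<300)
    n,l,s,_=cv2.connectedComponentsWithStats(m.astype(np.uint8))
    for i in range(1,n):
        if s[i,4]>60:
            q=b[l==i].astype(np.float32);rc=cv2.minAreaRect(q);print(s[i,4],'c',np.round(rc[0],1),'sz',np.round(rc[1],1),round(rc[2],1),'min',q.min(0).round(),'max',q.max(0).round())
E
python3 - <<'E'
from h import *
p=get_image('top')
print('chips');things(p,.067,.08)
print('upper');things(p,.10,.16)
print('blocktop');things(p,.082,.098)
rows([.6012,.2181,.064],60.6)
E
```

```text
chips
77 c [ 12.4 204.1] sz [ 3.7 88.5] 76.2 min [-30. 194.] max [ 56. 216.]
391 c [30.2 43.3] sz [60.7 26.8] 75.4 min [10. 12.] max [47. 75.]
485 c [ 33.5 -47.1] sz [69.8 27.3] 78.0 min [ 14. -84.] max [ 53. -11.]
329 c [-32.7  41.7] sz [65.9 25.8] 75.6 min [-52.   7.] max [-22.  76.]
332 c [-29.4 -60. ] sz [66.  25.8] 77.1 min [-49. -95.] max [-15. -28.]
upper
1183 c [131.    1.1] sz [62. 60.] 3.1 min [ 99. -31.] max [163.  32.]
1360 c [-127.    60.1] sz [64.5 63.6] 12.1 min [-164.   22.] max [-91.  96.]
blocktop
100 c [104.   -0.9] sz [ 6.9 57.5] 3.3 min [100. -30.] max [108.  28.]
571 c [ 14.3 214.1] sz [23.6 89.7] 77.7 min [-30. 195.] max [ 59. 234.]
trans [-4.429 -1.636  1.807] turn z 0.0352 heading 63.77
```

```bash
python3 -m crank '[{"translation":[-0.2,-0.1,0],"rotation":[0,0,0.005],"gripper":100},{"translation":[-0.4,-0.2,0],"rotation":[0,0,0.01],"gripper":100},{"translation":[-0.6,-0.25,0],"rotation":[0,0,0.015],"gripper":100},{"translation":[-0.8,-0.3,0],"rotation":[0,0,0.02],"gripper":100},{"translation":[-1,-0.36,0],"rotation":[0,0,0.027],"gripper":100}]' 10
python3 -m crank '[{"translation":[-0.2,-0.1,0],"rotation":[0,0,0],"gripper":100},{"translation":[-0.4,-0.2,0],"rotation":[0,0,0],"gripper":100},{"translation":[-0.6,-0.25,0],"rotation":[0,0,0],"gripper":100},{"translation":[-0.8,-0.3,0],"rotation":[0,0,0],"gripper":100},{"translation":[-1,-0.36,0],"rotation":[0,0,0],"gripper":100}]'
python3 -m crank '[{"translation":[-0.2,-0.1,0.1],"rotation":[0,0,0],"gripper":100},{"translation":[-0.4,-0.2,0.2],"rotation":[0,0,0],"gripper":100},{"translation":[-0.6,-0.25,0.3],"rotation":[0,0,0],"gripper":100},{"translation":[-0.8,-0.3,0.35],"rotation":[0,0,0],"gripper":100},{"translation":[-1,-0.36,0.4],"rotation":[0,0,0],"gripper":100}]'
python3 -m crank '[{"translation":[-0.2,-0.1,0.1],"rotation":[0,0,0],"gripper":100},{"translation":[-0.4,-0.2,0.2],"rotation":[0,0,0],"gripper":100},{"translation":[-0.6,-0.25,0.3],"rotation":[0,0,0],"gripper":100},{"translation":[-0.8,-0.3,0.35],"rotation":[0,0,0],"gripper":100},{"translation":[-1,-0.36,0.4],"rotation":[0,0,0],"gripper":100}]'
python3 - <<'E'
from h import *
rows([.6012,.2181,.064],61.3)
p=get_image('wrist');save(p,'w1')
print([(r['at'],r['score']) for r in spot_in(p,'scraper_grip')])
E
```

```text
time: 2.28
tool_pos: [0.3514, 0.4831, 0.2448]
tool_rot: [0.248, 0.969, 0.0, 0.0]
force: [0.9, -0.0, 0.3]
finger_gap: 0.999
grip_force: 0.0
time: 2.9
tool_pos: [0.4215, 0.4038, 0.2447]
tool_rot: [0.247, 0.969, 0.0, 0.0]
force: [-0.5, 0.2, 0.4]
finger_gap: 1.002
grip_force: 0.0
time: 3.52
tool_pos: [0.4922, 0.3243, 0.2044]
tool_rot: [0.247, 0.969, 0.0, 0.0]
force: [0.2, -0.4, 0.9]
finger_gap: 0.998
grip_force: 0.0
time: 4.15
tool_pos: [0.5627, 0.2447, 0.1645]
tool_rot: [0.247, 0.969, 0.0, 0.0]
force: [-0.8, -0.1, 0.5]
finger_gap: 1.0
grip_force: 0.0
trans [-0.466 -0.049  1.005] turn z 0.0005 heading 61.35
[([0.5725, 0.2371, 0.0849], 0.75)]
```

View pics/w1.png

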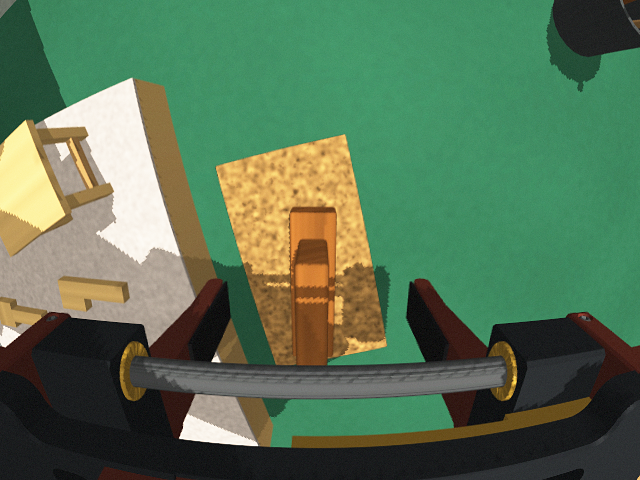

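Wrist view: the grip ridge (313,300) is upright in the picture and centred between the open fingers (220/415), so the yaw and lateral position are right. Next I go down and close.

```bash
python3 -m crank '[{"translation":[-0.23,-0.02,0],"rotation":[0,0,0],"gripper":100},{"translation":[-0.46,-0.05,0.2],"rotation":[0,0,0],"gripper":100},{"translation":[-0.46,-0.05,0.5],"rotation":[0,0,0],"gripper":100},{"translation":[-0.46,-0.05,0.8],"rotation":[0,0,0],"gripper":100},{"translation":[-0.46,-0.05,1],"rotation":[0,0,0],"gripper":100}]'
python3 -m crank '[{"translation":[0,0,0],"rotation":[0,0,0],"gripper":100},{"translation":[0,0,0],"rotation":[0,0,0],"gripper":0},{"translation":[0,0,0],"rotation":[0,0,0],"gripper":0},{"translation":[0,0,0],"rotation":[0,0,0],"gripper":0},{"translation":[0,0,0],"rotation":[0,0,0],"gripper":0}]' 35
python3 -m crank '[{"translation":[0,0,0],"rotation":[0,0,0],"gripper":0},{"translation":[0,0,0],"rotation":[0,0,0],"gripper":0},{"translation":[0,0,0],"rotation":[0,0,0],"gripper":0},{"translation":[0,0,0],"rotation":[0,0,0],"gripper":0},{"translation":[0,0,0],"rotation":[0,0,0],"gripper":0}]'
python3 -c "
from h import *
o=get_obs();print(o['tool_pos'],tob(o['tool_pos']),o['finger_gap'])
rows([*(BC+.0025*EX+.213*EY),.129],74.3)"
```

```text
time: 4.88
tool_pos: [0.5997, 0.2188, 0.0636]
tool_rot: [0.247, 0.969, -0.0, -0.0]
force: [-0.2, -0.5, -0.4]
finger_gap: 0.999
grip_force: 0.0
time: 5.5
tool_pos: [0.5996, 0.2192, 0.0652]
tool_rot: [0.247, 0.969, 0.0, 0.0]
force: [0.3, -0.3, -0.5]
finger_gap: 0.579
grip_force: 0.0
time: 6.12
tool_pos: [0.5994, 0.2191, 0.0646]
tool_rot: [0.247, 0.969, -0.0, -0.0]
force: [0.3, -0.1, -1.3]
finger_gap: 0.251
grip_force: 35.0
[0.59937534 0.2190774  0.06456561] [ 12.48105785 214.55962351] 0.250694417265681
trans [ 0.094 -0.038 -0.644] turn z -0.144 heading 61.34
```

```bash
python3 -m crank '[{"translation":[0,0,-0.1],"rotation":[0,0,0],"gripper":0},{"translation":[0,0,-0.3],"rotation":[0,0,-0.02],"gripper":0},{"translation":[0.03,-0.01,-0.5],"rotation":[0,0,-0.06],"gripper":0},{"translation":[0.06,-0.02,-0.65],"rotation":[0,0,-0.1],"gripper":0},{"translation":[0.09,-0.04,-0.65],"rotation":[0,0,-0.144],"gripper":0}]'
python3 - <<'E'
from h import *
rows([*(BC+.0025*EX+.128*EY),.123],74.3)
o=get_obs();print(tob(o['tool_pos']),o['tool_pos'],o['finger_gap'],o['grip_force'])
p=get_image('scene');save(p,'s2');things(get_image('top'),.067,.08)
E
```

```text
time: 6.75
tool_pos: [0.5908, 0.2203, 0.1328]
tool_rot: [0.135, 0.991, 0.001, 0.002]
force: [0.9, 0.0, -3.1]
finger_gap: 0.246
grip_force: 35.0
trans [ 0.017 -0.854  0.096] turn z 0.0023 heading 74.5
[  3.87673049 213.43179953] [0.59078684 0.22031999 0.13279256] 0.24610393316485293 34.99378859996796
383 c [29.1 43.6] sz [59.8 25. ] 75.0 min [11. 13.] max [47. 76.]
473 c [ 33.7 -47.1] sz [69.7 26.6] 78.2 min [ 14. -84.] max [ 53. -12.]
345 c [-32.5  41.5] sz [65.8 26. ] 74.9 min [-53.   7.] max [-22.  75.]
326 c [-28.7 -60. ] sz [65.8 25.5] 75.6 min [-49. -94.] max [-14. -27.]
```

View pics/s2.png

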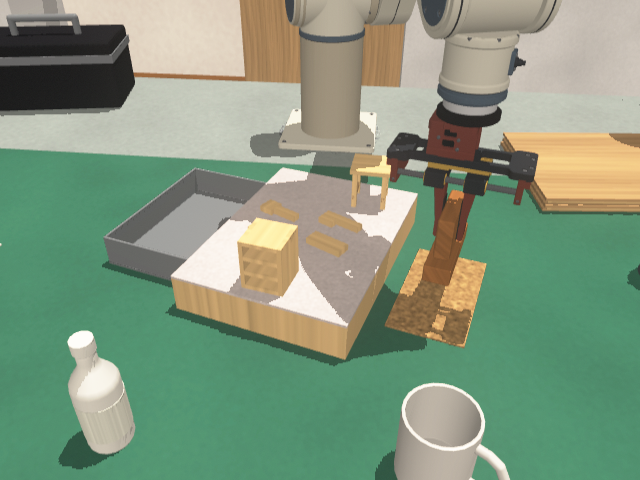

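The block hangs upright in the fingers over the pad (445,240). Next I bring it in over the board's edge, behind the chips.

```bash
python3 -m crank '[{"translation":[0,-0.25,0],"rotation":[0,0,0],"gripper":0},{"translation":[0,-0.5,0],"rotation":[0,0,0],"gripper":0},{"translation":[0.01,-0.7,0.03],"rotation":[0,0,0],"gripper":0},{"translation":[0.01,-0.86,0.06],"rotation":[0,0,0],"gripper":0},{"translation":[0.01,-0.86,0.06],"rotation":[0,0,0],"gripper":0}]'
python3 - <<'E'
from h import *
q=get_image('scene')
for i in range(3): get_image('scene')
rows([*(BC+.0025*EX+.028*EY),.123],74.3)
o=get_obs();print(tob(o['tool_pos']),o['tool_pos'],o['force'],R.from_quat(o['tool_rot']).apply([0,0,1]))
W=cloud(q);m=regions_of(q,'scraper_grip')[0]['mask'];P=W[m];P=P[P[:,2]>.03]
b=tob(P);print(np.percentile(P[:,2],[0,1,2,5,50,99]),np.percentile(b,[1,99],axis=0))
E
```

```text
time: 7.48
tool_pos: [0.5648, 0.1359, 0.1233]
tool_rot: [0.138, 0.99, -0.0, -0.001]
force: [0.5, 0.8, -3.0]
finger_gap: 0.252
grip_force: 35.0
trans [-0.003 -0.993  0.007] turn z 0.0002 heading 74.32
[  2.12887725 127.28022848] [0.56579154 0.13785555 0.1237697 ] [-0.20681806  0.22953601 -2.03018123] [ 5.79558060e-04  2.83450911e-04 -9.99999792e-01]
[0.05002334 0.0669253  0.06827756 0.07104616 0.09636888 0.15020624] [[-50.03464007 111.33043983]
 [ 69.18472422 145.34326137]]
```

```bash
python3 -m crank '[{"translation":[0,-0.15,0.01],"rotation":[0,0,0],"gripper":0},{"translation":[0,-0.3,0.01],"rotation":[0,0,0],"gripper":0},{"translation":[0,-0.45,0.01],"rotation":[0,0,0],"gripper":0},{"translation":[0,-0.6,0.01],"rotation":[0,0,0],"gripper":0},{"translation":[0,-0.75,0.01],"rotation":[0,0,0],"gripper":0}]'
python3 -m crank '[{"translation":[0,-0.15,0],"rotation":[0,0,0],"gripper":0},{"translation":[0,-0.3,0],"rotation":[0,0,0],"gripper":0},{"translation":[0,-0.45,0],"rotation":[0,0,0],"gripper":0},{"translation":[0,-0.6,0],"rotation":[0,0,0],"gripper":0},{"translation":[0,-0.75,0],"rotation":[0,0,0],"gripper":0}]'
python3 - <<'E'
from h import *
o=get_obs();print(tob(o['tool_pos']),o['tool_pos'],o['force'])
p=get_image('scene');save(p,'s3')
rows([*(BC+.0025*EX-.15*EY),.123],74.3)
things(p,.067,.08)
E
```

```text
time: 8.35
tool_pos: [0.5448, 0.0639, 0.1228]
tool_rot: [0.137, 0.991, 0.0, 0.0]
force: [0.2, 1.0, -2.9]
finger_gap: 0.248
grip_force: 35.0
time: 8.98
tool_pos: [0.5245, -0.008, 0.1227]
tool_rot: [0.137, 0.991, 0.0, 0.0]
force: [-0.2, 0.2, -2.8]
finger_gap: 0.255
grip_force: 35.0
[  1.88158961 -24.31437032] [ 0.52453191 -0.0080164   0.12270499] [-0.17201803  0.15157743 -2.76139058]
trans [-0.009 -1.244 -0.003] turn z -0.0002 heading 74.28
432 c [ -41.8 -103.7] sz [68.2 50. ] 84.1 min [ -66. -140.] max [-14. -71.]
133 c [-17.9  -4.4] sz [ 2.2 78.1] 89.7 min [-57.  -5.] max [21. -3.]
656 c [  50.9 -124.1] sz [41.2 96.3] 14.7 min [  22. -172.] max [ 70. -79.]
447 c [131.3   3.6] sz [63.5 61. ] 3.3 min [ 98. -25.] max [164.  36.]
```

View pics/s3.png

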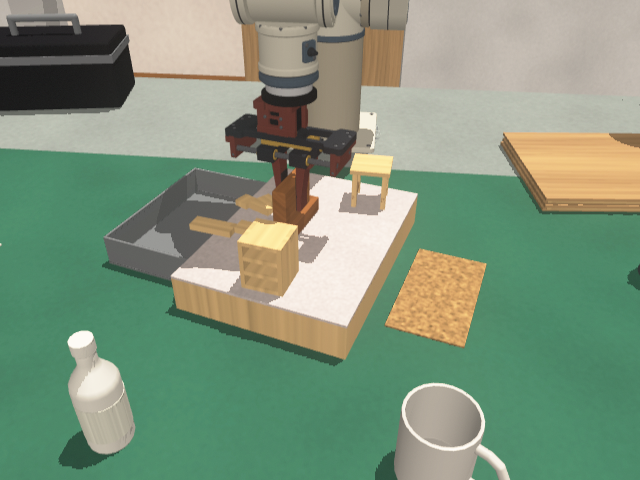

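Both pairs of chips ride ahead of the block: the right pair at (215,228) already overhangs the tray, the left pair is at (255,205), and the models are untouched. I carry on over the edge.

```bash
python3 -m crank '[{"translation":[0,-0.12,0],"rotation":[0,0,0],"gripper":0},{"translation":[0,-0.24,0],"rotation":[0,0,0],"gripper":0},{"translation":[0,-0.36,0],"rotation":[0,0,0],"gripper":0},{"translation":[0,-0.48,0],"rotation":[0,0,0],"gripper":0},{"translation":[0,-0.6,0],"rotation":[0,0,0],"gripper":0}]'
python3 -m crank '[{"translation":[0,-0.12,0],"rotation":[0,0,0],"gripper":0},{"translation":[0,-0.24,0],"rotation":[0,0,0],"gripper":0},{"translation":[0,-0.36,0],"rotation":[0,0,0],"gripper":0},{"translation":[0,-0.48,0],"rotation":[0,0,0],"gripper":0},{"translation":[0,-0.62,0],"rotation":[0,0,0],"gripper":0}]'
python3 - <<'E'
from h import *
o=get_obs();print(tob(o['tool_pos']),o['tool_pos'],o['force'])
p=get_image('top');things(p,.067,.08);p=get_image('scene');save(p,'s4')
E
```

```text
time: 9.65
tool_pos: [0.5083, -0.0656, 0.1227]
tool_rot: [0.137, 0.991, -0.0, 0.0]
force: [-0.0, -0.1, -1.6]
finger_gap: 0.25
grip_force: 35.0
time: 10.28
tool_pos: [0.4915, -0.1253, 0.1227]
tool_rot: [0.136, 0.991, 0.0, 0.0]
force: [0.7, -0.3, -2.6]
finger_gap: 0.253
grip_force: 35.0
[   1.85329953 -146.1234228 ] [ 0.49154309 -0.12527332  0.12267706] [ 0.71374012 -0.2516021  -2.64827764]
```

View pics/s4.png

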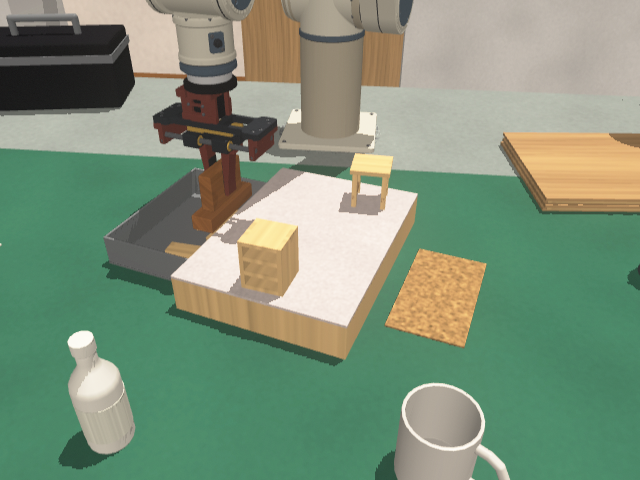

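The board is empty except for the models, and a chip shows in the tray at (183,250). I back off and check the tray.

```bash
python3 -m crank '[{"translation":[0,0,-0.1],"rotation":[0,0,0],"gripper":0},{"translation":[0,0.2,-0.2],"rotation":[0,0,0],"gripper":0},{"translation":[0,0.45,-0.2],"rotation":[0,0,0],"gripper":0},{"translation":[0,0.7,-0.2],"rotation":[0,0,0],"gripper":0},{"translation":[0,0.95,-0.2],"rotation":[0,0,0],"gripper":0}]'
python3 -m crank '[{"translation":[0,0.2,0],"rotation":[0,0,0],"gripper":0},{"translation":[0,0.4,0],"rotation":[0,0,0],"gripper":0},{"translation":[0,0.6,0],"rotation":[0,0,0],"gripper":0},{"translation":[0,0.8,0],"rotation":[0,0,0],"gripper":0},{"translation":[0,1,0],"rotation":[0,0,0],"gripper":0}]'
python3 -m crank '[{"translation":[0,0.2,0],"rotation":[0,0,0],"gripper":0},{"translation":[0,0.4,0],"rotation":[0,0,0],"gripper":0},{"translation":[0,0.6,0],"rotation":[0,0,0],"gripper":0},{"translation":[0,0.8,0],"rotation":[0,0,0],"gripper":0},{"translation":[0,1,0],"rotation":[0,0,0],"gripper":0}]'
python3 - <<'E'
from h import *
o=get_obs();print(tob(o['tool_pos']),o['tool_pos'],o['force'])
p=get_image('top');save(p,'t5');print('chips on board');things(p,.067,.08);print('models');things(p,.1,.14)
for r in spot_in(p,'chip1')[:6]: print(tob(r['at']).round(),r['at'][2],r['score'])
E
```

```text
time: 11.0
tool_pos: [0.5179, -0.0318, 0.1434]
tool_rot: [0.136, 0.991, 0.0, 0.0]
force: [0.4, 0.1, -2.6]
finger_gap: 0.247
grip_force: 35.0
time: 11.62
tool_pos: [0.5448, 0.0645, 0.1427]
tool_rot: [0.137, 0.991, -0.0, -0.0]
force: [0.1, 0.1, -3.3]
finger_gap: 0.25
grip_force: 35.0
time: 12.25
tool_pos: [0.5719, 0.1608, 0.1427]
tool_rot: [0.137, 0.991, -0.0, -0.0]
force: [0.2, -0.3, -2.2]
finger_gap: 0.25
grip_force: 35.0
[  1.84017469 150.98966777] [0.57192939 0.16075855 0.1426542 ] [ 0.22935514 -0.28199891 -2.17142012]
chips on board
models
1175 c [132.   1.] sz [63.8 60. ] 3.1 min [ 99. -31.] max [164.  32.]
[  -6. -158.] 0.0196 0.96
[ -69. -178.] 0.0097 0.75
[  60. -184.] 0.0152 0.67
[ -22. -184.] 0.0183 0.6
```

View pics/t5.png

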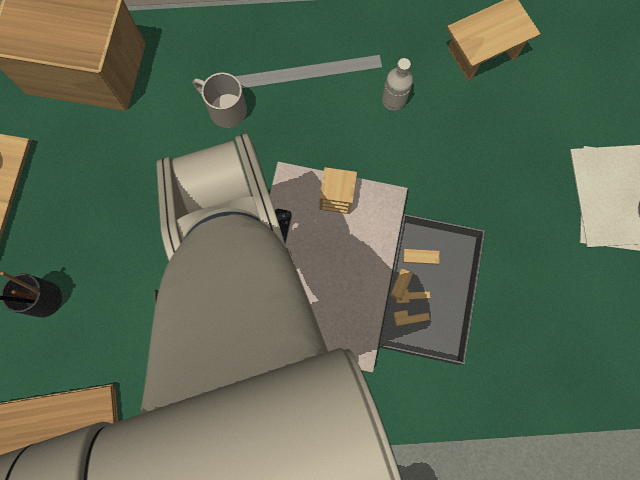

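All four chips lie in the tray: (421,256), (402,285), (415,296) and (411,319). The board is clear and the tower has not moved. Next I place the block.

Run:
```python
from h import *
rows([*(BC-.0018*EX+.2132*EY),.0648],74.3)
```

```text
trans [0.038 0.612 0.78 ] turn z 0.001 heading 74.39
```

```bash
python3 -m crank '[{"translation":[0.01,0.15,0],"rotation":[0,0,0],"gripper":0},{"translation":[0.02,0.35,0],"rotation":[0,0,0],"gripper":0},{"translation":[0.038,0.55,0],"rotation":[0,0,0],"gripper":0},{"translation":[0.038,0.62,0],"rotation":[0,0,0],"gripper":0},{"translation":[0.038,0.62,0.1],"rotation":[0,0,0],"gripper":0}]'
python3 -m crank '[{"translation":[0,0,0.15],"rotation":[0,0,0],"gripper":0},{"translation":[0,0,0.35],"rotation":[0,0,0],"gripper":0},{"translation":[0,0,0.5],"rotation":[0,0,0],"gripper":0},{"translation":[0,0,0.6],"rotation":[0,0,0],"gripper":0},{"translation":[0,0,0.63],"rotation":[0,0,0],"gripper":0}]'
python3 - <<'E'
from h import *
for i in range(3): get_image('scene')
rows([*(BC-.0018*EX+.2132*EY),.0645],74.3)
o=get_obs();print(tob(o['tool_pos']),o['tool_pos'],o['force'],R.from_quat(o['tool_rot']).apply([0,0,1]))
E
```

```text
time: 12.98
tool_pos: [0.5853, 0.221, 0.1329]
tool_rot: [0.136, 0.991, 0.0, 0.001]
force: [0.4, 0.6, -2.3]
finger_gap: 0.253
grip_force: 35.0
time: 13.6
tool_pos: [0.5843, 0.22, 0.0687]
tool_rot: [0.137, 0.991, -0.0, -0.001]
force: [-0.4, 0.3, -2.9]
finger_gap: 0.247
grip_force: 35.0
trans [0.001 0.014 0.054] turn z 0.0 heading 74.3
[ -1.69709071 211.84522256] [0.58499164 0.22030088 0.06991194] [ 0.4394417  -0.34860666 -2.36838001] [ 4.92518174e-04  1.45327799e-04 -9.99999868e-01]
```

```bash
python3 -m crank '[{"translation":[0,0.01,0.02],"rotation":[0,0,0],"gripper":0},{"translation":[0,0.01,0.03],"rotation":[0,0,0],"gripper":0},{"translation":[0,0.01,0.04],"rotation":[0,0,0],"gripper":0},{"translation":[0,0.01,0.05],"rotation":[0,0,0],"gripper":0},{"translation":[0,0.01,0.05],"rotation":[0,0,0],"gripper":0}]'
python3 - <<'E'
from h import *
for i in range(3): get_image('scene')
o=get_obs();print(tob(o['tool_pos']),o['tool_pos'],o['force'])
E
```

```text
time: 14.38
tool_pos: [0.5849, 0.2211, 0.0646]
tool_rot: [0.137, 0.991, -0.0, -0.0]
force: [-0.1, 0.2, -2.1]
finger_gap: 0.249
grip_force: 35.0
[ -1.94255906 212.65747467] [0.58497512 0.22114925 0.06466937] [-0.34277301  0.94317752 -2.84936894]
```

```bash
python3 -m crank '[{"translation":[0,0,0.004],"rotation":[0,0,0],"gripper":0},{"translation":[0,0,0.008],"rotation":[0,0,0],"gripper":0},{"translation":[0,0,0.008],"rotation":[0,0,0],"gripper":0},{"translation":[0,0,0.008],"rotation":[0,0,0],"gripper":0},{"translation":[0,0,0.008],"rotation":[0,0,0],"gripper":0}]'
python3 - <<'E'
from h import *
for i in range(4): get_image('scene');print(get_obs()['force'])
o=get_obs();print(tob(o['tool_pos']),o['tool_pos'])
E
```

```text
time: 15.15
tool_pos: [0.585, 0.2212, 0.0645]
tool_rot: [0.137, 0.991, 0.0, 0.0]
force: [-2.5, -1.0, 5.7]
finger_gap: 0.249
grip_force: 35.0
[-2.72948686 -1.19566019  5.87498689]
[-2.19131754 -0.6925216   5.26532744]
[-3.29004298 -0.86417566  6.52900203]
[-3.1929597  -1.97133457  5.89945425]
[ -1.89527445 212.70902087] [0.58503459 0.22118608 0.06458239]
```

The force has turned positive, so the foot is down on the pad. Release, then retreat upward.

```bash
python3 -m crank '[{"translation":[0,0,0],"rotation":[0,0,0],"gripper":35},{"translation":[0,0,0],"rotation":[0,0,0],"gripper":50},{"translation":[0,0,0],"rotation":[0,0,0],"gripper":80},{"translation":[0,0,0],"rotation":[0,0,0],"gripper":100},{"translation":[0,0,0],"rotation":[0,0,0],"gripper":100}]'
python3 -m crank '[{"translation":[0,0,0],"rotation":[0,0,0],"gripper":100},{"translation":[0,0,-0.1],"rotation":[0,0,0],"gripper":100},{"translation":[0,0,-0.4],"rotation":[0,0,0],"gripper":100},{"translation":[0,0,-0.7],"rotation":[0,0,0],"gripper":100},{"translation":[0,0,-1],"rotation":[0,0,0],"gripper":100}]'
python3 -m crank '[{"translation":[0.1,0.1,-0.1],"rotation":[0,0,0],"gripper":100},{"translation":[0.3,0.3,-0.3],"rotation":[0,0,0],"gripper":100},{"translation":[0.5,0.5,-0.5],"rotation":[0,0,0],"gripper":100},{"translation":[0.75,0.75,-0.5],"rotation":[0,0,0],"gripper":100},{"translation":[1,1,-0.5],"rotation":[0,0,0],"gripper":100}]'
python3 -m crank '[{"translation":[0.2,0.2,0],"rotation":[0,0,0],"gripper":100},{"translation":[0.4,0.4,0],"rotation":[0,0,0],"gripper":100},{"translation":[0.6,0.6,0],"rotation":[0,0,0],"gripper":100},{"translation":[0.8,0.8,0],"rotation":[0,0,0],"gripper":100},{"translation":[1,1,0],"rotation":[0,0,0],"gripper":100}]'
python3 -m crank '[{"translation":[0.2,0.2,0],"rotation":[0,0,0],"gripper":100},{"translation":[0.4,0.4,0],"rotation":[0,0,0],"gripper":100},{"translation":[0.6,0.6,0],"rotation":[0,0,0],"gripper":100},{"translation":[0.8,0.8,0],"rotation":[0,0,0],"gripper":100},{"translation":[1,1,0],"rotation":[0,0,0],"gripper":100}]'
python3 - <<'E'
from h import *
p=get_image('top');save(p,'t6');print('block top');things(p,.082,.098);print('models');things(p,.1,.16);print('chip level');things(p,.067,.08)
r=regions_of(p,'pad_top')[0]['mask'];W=cloud(p)[r];W=W[W[:,2]<.012];print('pad',cv2.minAreaRect(tob(W).astype(np.float32)))
for r in spot_in(p,'chip1')[:6]: print(tob(r['at']).round(),r['at'][2],r['score'])
E
```

```text
time: 15.98
tool_pos: [0.585, 0.2211, 0.0638]
tool_rot: [0.137, 0.991, -0.0, -0.0]
force: [-0.2, 0.4, -0.3]
finger_gap: 0.766
grip_force: 0.0
time: 16.6
tool_pos: [0.585, 0.2212, 0.1655]
tool_rot: [0.137, 0.991, 0.0, 0.0]
force: [0.3, 0.1, 0.2]
finger_gap: 1.002
grip_force: 0.0
time: 17.23
tool_pos: [0.5143, 0.3458, 0.2136]
tool_rot: [0.137, 0.991, -0.0, -0.0]
force: [0.2, -0.3, 0.2]
finger_gap: 1.001
grip_force: 0.0
time: 17.85
tool_pos: [0.4449, 0.4688, 0.2131]
tool_rot: [0.136, 0.991, -0.0, -0.0]
force: [-0.9, -0.5, 1.2]
finger_gap: 1.004
grip_force: 0.0
time: 18.48
tool_pos: [0.3758, 0.5921, 0.2132]
tool_rot: [0.136, 0.991, -0.001, -0.0]
force: [0.2, 0.5, 0.2]
finger_gap: 0.998
grip_force: 0.0
block top
100 c [103.9  -0.9] sz [ 7.1 57.4] 4.2 min [ 99. -30.] max [108.  28.]
575 c [-2.000e-01  2.119e+02] sz [90.3 23.3] 0.4 min [-45. 200.] max [ 45. 224.]
models
1189 c [131.1   1. ] sz [62.4 59.8] 3.2 min [ 98. -31.] max [163.  32.]
1361 c [-127.1   60. ] sz [64.4 63.5] 11.9 min [-164.   22.] max [-91.  96.]
chip level
pad ((0.32430267333984375, 212.15113830566406), (109.99200439453125, 200.1001739501953), 89.63919067382812)
[  61. -183.] 0.0143 0.91
[ -19. -183.] 0.0145 0.67
[ -66. -179.] 0.0147 0.56
[  -5. -156.] 0.0222 0.55
```

View pics/t6.png

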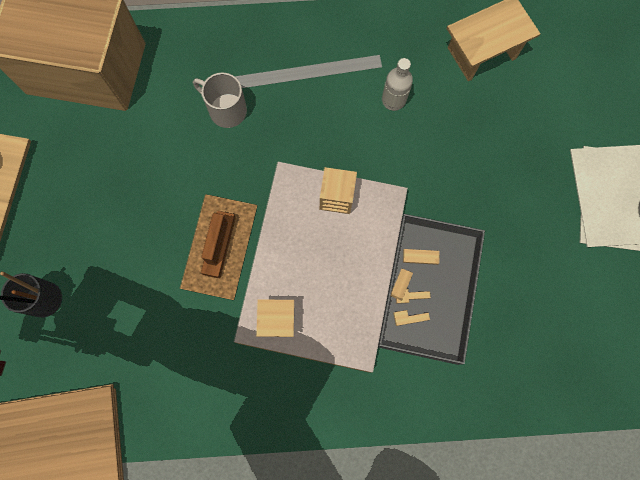

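The scraper stands at the middle of the pad (217,245), within 1 mm and 1°. All four chips are in the tray near (412,285), the models have not moved, and the arm is clear.

```bash
python3 -c "
from station import *
print(sign_off())"
```

```text
the job is handed in; nothing more can be done
None
```

The job is handed in: all four offcuts are in the tray, both models stand where they were, and the scraper block is upright in the middle of its cork pad (within about 1 mm and 1°), at about 18.5 s on the clock.

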